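# Pack a vial and uncover its inner lid

### The arm

A 6-joint arm with a two-finger parallel gripper is mounted at the origin on a cart in front of the work surface, level with it; the furniture and walls round the work are solid. World frame = base frame: x ahead of the robot, y to its left, z up, the work surface at z = 0. Lengths are in m, angles in rad, forces in N, time in s.
With the tool pointing down it reaches from about 0.25 to 0.8 m from the base axis. Payload 3.9 kg.
Tool frame: the origin (TCP) lies on the centre line of the jaws, within the pads' length; the fingertips stand 11 mm ahead of it and the grasp point (between the pads) lies 8 mm behind it; z points along the fingers, y is the line along which they close (so a half turn about z gives the same grasp; the last joint's range is limited). The gripper opens to 85 mm and grips with 20 to 120 N. Pads are 22 mm wide; open, the fingers measure 114 mm over their backs; the gripper's body (76 mm by 85 mm) begins 54 mm behind the grasp point. The pads swing forward as they close: fully open they stand 13 mm farther back than shut.
Start: joints at [-1.166, 0.26, -0.138, 1.173, 0, 1.571], TCP at [0.207, -0.483, 0.242] pointing down, gripper open.
Joint ranges: [-2.78, 2.78], [-0.83, 1.72], [-1.28, 1.37], [-1.9, 2.12], [-1.57, 1.48], [-3.14, 3.14]. Speed limits (rad/s): [2.57, 2.57, 3.14, 3.14, 3.14, 3.14].

### API

Orientations are given as [roll, pitch, yaw] about the fixed x, y, z axes, in that order (R = Rz(yaw) Ry(pitch) Rx(roll)).
In Python, from plant import robot gives the robot as it stands. The module is installed in compiled form; this text tells all that it offers.
- The arm moves only by the tool apply_moves, never from a script. Its argument "steps" is text: rows parted by semicolons, each of 6 numbers parted by spaces: the shift along the tool's x, y, z in cm, then the turn, a rotation vector about the tool's x, y, z in degrees. A call has 1 to 20 rows; each row shifts and turns the commanded pose from where the row before left it, along the tool's axes as they then stand; what a row does not reach is not made up. A row lasts 1/8 s, in which the tool goes at most 62.5 mm and 10.7 degrees, less where a joint would pass 70% of its speed; a pose out of reach is approached as far as the arm can. A call with a gripper value outside its range is refused whole. "jaw" is the opening, from -1 (shut) to 1 (fully open), set as the call begins (left out, the last holds). The fingers move at their own pace and stop on an object; "squeeze" is the grip in N (left out, the last holds). Time passes only in rows, so rows that do not move let the fingers close. It gives the time, the measured TCP pose, the force, the opening and the grip force at its end, in the units of the state.
- robot.get_state(): the state, without advancing time (a new reading comes with each control period).
- robot.read_camera(name): name is "scene" or "top" or "wrist"; returns the picture (384x512x3 uint8, blue, green, red); there is no depth.
- robot.camera_params(name): a dict with "fx", "fy", "cx", "cy" (pixels), "pose" (4x4, takes a point from camera to world coordinates). Camera axes: x right, y down, z forward; pixel columns grow to the right and rows downward; lengths in m; the calibration is good to about 2 mm. A picture is of the moment at which its call begins: read the wrist's pose just before it. camera_params takes no time and is no camera call; for the wrist camera it gives the pose at the moment of the call.
- robot.job_done(): hands the job in; it is judged then, once.
The state is a dict: "time": time; "joint_positions": joint angles; "joint_velocities": joint speeds; "joint_efforts": joint torques, N m; "ee_pos": TCP position; "ee_rot": TCP orientation; "contact_force": force on the tool from outside, world axes, zero at the start; "wrist_torque": the same for the moment, N m; "width": finger opening in m; "gripper_force": force on a finger pad.
Only numpy, scipy, OpenCV 4.12 (cv2) and the standard library are available. Lean on these libraries where they do the work, as an engineer would, in place of code of your own. Each camera call takes 0.05 s, during which the arm holds its last target. There are 200 camera calls.

### The job

Lay the standing amber vial on its side in the V-cradle of the round carrier, either way round, and let go of it. Then take the lid set by the red knob of the white inner lid, so that the green dust cover riding on it comes along, lower both together over the vial until the inner lid sits fully home on the carrier plate, and let go. Finally lift the green dust cover alone by its collar, leaving the inner lid seated and undisturbed, and finish while still holding the cover level and still straight above the carrier, its whole rim higher than the red knob; set things down without dropping them and leave the other things alone.

Things in the scene. Friction and masses are not known exactly. Their poses are not given: they have to be found in the camera images.
- vial: amber glass vial with black cap, standing upright on the worktop at the left; round body 33 mm diameter up to 40 mm (shoulder to 52), cap 27 mm diameter, 60 mm long overall, about 50 g. Origin at the centre of its foot, z runs along it to the cap. A fixed beaker (54 mm wide, 56 mm high) stands nearer the robot, at about x 0.375, y 0.30 m
- vial_mid (a point): middle of the vial, on its axis, 30 mm from the foot
- carrier: round aluminium plate fixed left of the pump, 112 mm diameter, 6 mm thick; on it a grey plinth (82 mm diameter, 8 mm high, edge chamfered 4 mm) with two black V-saddles. Origin at the centre of its underside, z up, y along the cradle. Saddles 15 mm either side of the centre along y, 6 mm thick, under 32 mm wide: narrower than the lying vial, so fingers holding it pass outside them
- cradle (a point): where the middle of the vial's axis lies when it rests in the saddles: 40 mm above the worktop, 26 mm above the plinth; its y axis runs along the cradle
- plate_top (a point): centre of the plate's upper face, 6 mm above the worktop: the inner lid's rim sits on this face, round the plinth, with the lid's centre over this point (3 mm play all round)
- inner_lid: white bell-shaped inner lid, 96 mm outer and 88 mm inner diameter, roof top 59 mm above the rim, with a post and a red knob on its axis (150 g); stands on the worktop at the right, beyond the blue pump (fixed, 190 mm high, x 0.32 to 0.61, y -0.12 to 0.11 m: carry the lids over it). Origin at the centre of its rim (underside), z up
- knob (a point): grip point on the red knob (26 mm diameter, from 88 to 118 mm above the inner lid's rim), 110 mm above the rim; the knob stands 32 mm clear above the cover's collar
- dust_cover: green outer cover, 110 mm outer, 102 mm inner diameter, 120 g, resting loosely on the inner lid's roof, the knob sticking up through its collar; it lifts straight off. Origin at the centre of its rim, z up; nested, 12 mm above the inner lid's rim. Roof top 50 mm above the rim; collar from 50 to 74 mm, 56 mm outer, 38 mm inner diameter. Lifted by 106 mm its rim is level with the knob's top
- collar (a point): centre of the upper edge of the cover's collar, 74 mm above its rim; grip the collar from outside just below this height
- dropper_bottle: bystander: white dropper bottle, green cap, 30 mm diameter, 66 mm high
- blue_cap: bystander: blue screw cap, 54 mm diameter, 27 mm high
- tape_roll: bystander: roll of tape lying flat, 96 mm diameter, 25 mm high
- filter_holder: bystander: blue filter holder, 56 mm diameter, 40 mm high
Not all that is in view belongs to the job. Of the things that look like the dust_cover, the larger one is meant.

How it is judged:
By the outcome, as a careful person would: the job done as asked, in the order asked, and still so for the second after the job is handed in, while the arm keeps its last pose, push and grip.
It also fails if it takes over 72 s, if anything falls off the work surface, if the arm or the gripper's body presses on something with over 40 N, if the wrist force passes 120 N, or if a joint passes its speed limit or range.

## Working session

There is one attempt and no reset: what is moved stays moved. The work goes in short steps, Python scripts to look and compute and a tool call to move; the robot and the scene stay as the last step left them, time stands still between calls to the robot, and variables do not carry over. Pictures are saved under pics/ and viewed, at most 10 in all, crops included, and the job is handed in when it is done.

Besides the shell and the picture viewer there is one more tool, called as name(argument=value, ...) on one line, values as JSON. apply_moves: Moves the arm, as the interface text tells. Its arguments: {"type":"object","properties":{"steps":{"type":"string"},"jaw":{"type":"number"},"squeeze":{"type":"number"}},"required":["steps"]}

```bash
mkdir -p pics; cat > h.py <<'E'
import numpy as np, cv2
from plant import robot
def ray(cam,u,v):
    P=np.array(cam['pose']); d=np.array([(u-cam['cx'])/cam['fx'],(v-cam['cy'])/cam['fy'],1.]); d=P[:3,:3]@d
    return P[:3,3],d/np.linalg.norm(d)
def onz(cam,u,v,z):
    o,d=ray(cam,u,v); return o+d*(z-o[2])/d[2]
def tri(obs):
    A=np.zeros((3,3));b=np.zeros(3)
    for cam,u,v in obs:
        o,d=ray(cam,u,v);M=np.eye(3)-np.outer(d,d);A+=M;b+=M@o
    p=np.linalg.solve(A,b)
    return p,[np.linalg.norm(np.cross(p-ray(c,u,v)[0],ray(c,u,v)[1])) for c,u,v in obs]
def proj(cam,p):
    P=np.array(cam['pose']);q=P[:3,:3].T@(np.array(p)-P[:3,3]);return q[0]/q[2]*cam['fx']+cam['cx'],q[1]/q[2]*cam['fy']+cam['cy']
E
python3 - <<'E'
from h import *
for n in("scene","top"):
    im=robot.read_camera(n);cv2.imwrite(f'pics/{n}0.png',im)
    c=robot.camera_params(n);print(n,c['fx'],c['cx'],c['cy'],np.round(c['pose'],3).tolist())
a=[cv2.resize(cv2.imread(f'pics/{n}0.png'),(800,600),interpolation=cv2.INTER_CUBIC) for n in("scene","top")]
cv2.imwrite('pics/s.png',a[0]);cv2.imwrite('pics/t.png',a[1])
s=robot.get_state();print(s)
E
```

```text
scene 371.841867776181 252.23709196437682 190.20943425536083 [[-0.989, -0.091, 0.119, 0.39], [-0.149, 0.596, -0.789, 1.036], [0.001, -0.798, -0.603, 0.811], [0.0, 0.0, 0.0, 1.0]]
top 385.0070222620171 254.14994807364633 192.27939631867804 [[-0.014, -0.994, 0.11, 0.376], [-1.0, 0.015, 0.001, 0.133], [-0.002, -0.11, -0.994, 1.509], [0.0, 0.0, 0.0, 1.0]]
{'time': 0.1, 'joint_positions': array([-1.16597700e+00,  2.60597332e-01, -1.39282158e-01,  1.17268104e+00,
       -7.77687684e-06,  1.57080572e+00]), 'joint_velocities': array([-0.00123502, -0.00037488,  0.00361847, -0.00065109,  0.00024038,
        0.00070927]), 'joint_efforts': array([ 7.92909377e-04, -4.06508303e+01,  2.54527473e+01,  1.01015510e-02,
       -3.56792987e-05,  1.38490827e-05]), 'ee_pos': array([ 0.20653138, -0.48200912,  0.24154319]), 'ee_rot': array([-3.13982845e+00,  7.79343793e-06,  4.04809949e-01]), 'contact_force': array([-0.35453173,  0.59089847, -0.90756158]), 'wrist_torque': array([-0.02384272, -0.03255079,  0.01768655]), 'gripper_force': 0.0, 'width': 0.08528455889006714}
```

View pics/s.png

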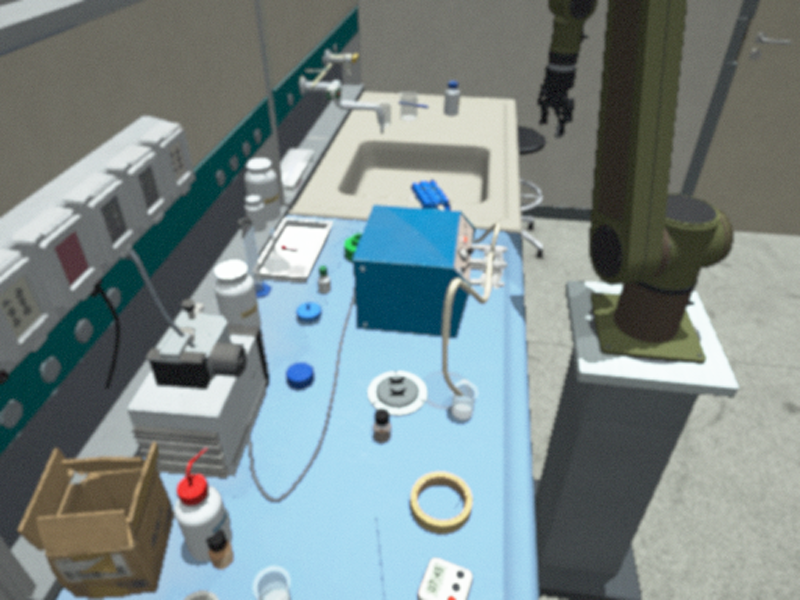

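View pics/t.png

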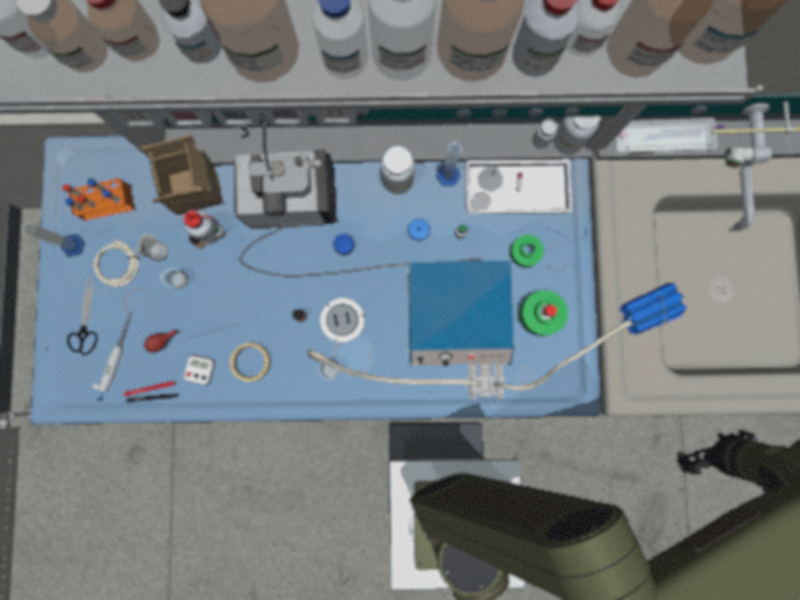

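```bash
python3 - <<'E'
from h import *
S=robot.camera_params('scene');T=robot.camera_params('top');k=512/800
for n,s,t in [('vialcap',(382,414),(299,315)),('carrier',(397,390),(342,320)),('decoyvial',(217,540),(206,243)),('beaker',(462,405),(329,367))]:
    print(n,*[np.round(x,4) for x in tri([(S,s[0]*k,s[1]*k),(T,t[0]*k,t[1]*k)])])
for n,z,t in [('knob',.118,(549,311)),('cover',.062,(544,313)),('decoy',.05,(527,250)),('saddle1',.03,(337,320)),('saddle2',.03,(347,318)),('bluecap',.02,(344,243)),('dropper',.06,(462,230)),('tape',.02,(250,362)),('pump corner',.19,(410,262)),('shelfedge',.0,(400,160))]:
    print(n,np.round(onz(T,t[0]*k,t[1]*k,z),4))
t=cv2.imread('pics/top0.png');s=cv2.imread('pics/scene0.png')
r=lambda im,x,y,w,h,W,H:cv2.resize(im[y:y+h,x:x+w],(W,H),interpolation=cv2.INTER_CUBIC)
cv2.imwrite('pics/c1.png',np.vstack([np.hstack([r(s,225,220,90,65,400,290),r(t,175,180,90,65,400,290)]),np.hstack([r(s,110,300,90,65,400,290),r(t,310,140,90,65,400,290)])]))
E
```

```text
vialcap [0.508  0.3733 0.0519] [0.0019 0.0019]
carrier [0.4972 0.2727 0.0087] [0.0014 0.0014]
decoyvial [0.7036 0.6167 0.0183] [0.0089 0.0089]
beaker [0.3772 0.304  0.0216] [0.0022 0.0022]
knob [ 0.5011 -0.2181  0.118 ]
cover [ 0.5014 -0.22    0.062 ]
decoy [ 0.6587 -0.1875  0.05  ]
saddle1 [0.4943 0.283  0.03  ]
saddle2 [0.4989 0.2583 0.03  ]
bluecap [0.6892 0.2658 0.02  ]
dropper [ 0.709  -0.0277  0.06  ]
tape [0.3944 0.4988 0.02  ]
pump corner [0.6084 0.1041 0.19  ]
shelfedge [0.91   0.1214 0.    ]
```

View pics/c1.png

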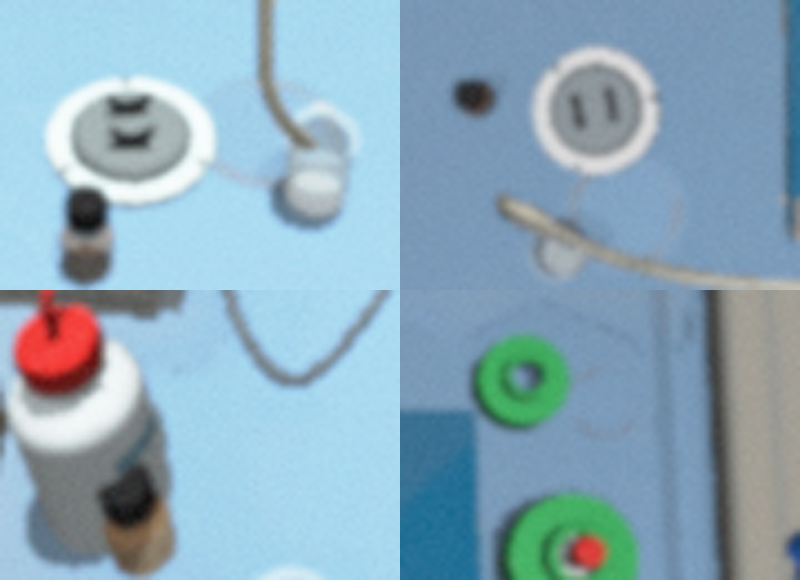

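```bash
cat >> h.py <<'E'
from scipy.spatial.transform import Rotation as Ro
from scipy.linalg import logm,expm
def cur():
    s=robot.get_state();T=np.eye(4);T[:3,:3]=Ro.from_euler('xyz',s['ee_rot']).as_matrix();T[:3,3]=s['ee_pos'];return T
def pose(p,yaw,tilt=0):
    # tool down, tool x at azimuth yaw (deg); tilt>0 turns fingers toward +tool x
    T=np.eye(4);T[:3,:3]=Ro.from_euler('xyz',[180,0,yaw],degrees=True).as_matrix()@Ro.from_euler('y',tilt,degrees=True).as_matrix();T[:3,3]=p;return T
def plan(A,B,n):
    D=np.linalg.inv(A)@B;w=Ro.from_matrix(D[:3,:3]).magnitude()
    E=expm(np.real(logm(D))/n) if w>1e-4 else np.block([[np.eye(3),D[:3,3:]/n],[np.zeros((1,3)),np.ones((1,1))]])
    r=np.r_[E[:3,3]*100,Ro.from_matrix(E[:3,:3]).as_rotvec(degrees=True)]
    print(n,'x',np.round(r,2),'mm/row',round(np.linalg.norm(r[:3])*10,1),'deg',round(np.linalg.norm(r[3:]),1),'total cm',np.round(D[:3,3]*100,2))
def where():
    T=cur();print('pos',np.round(T[:3,3],4),'x',np.round(T[:3,0],3),'y',np.round(T[:3,1],3),'z',np.round(T[:3,2],3),'t',round(robot.get_state()['time'],2))
E
python3 - <<'E'
from h import *
W=robot.camera_params('wrist');A=cur();print(W['fx'],np.round(np.linalg.inv(A)@np.array(W['pose']),3).tolist())
S=robot.camera_params('scene');T=robot.camera_params('top')
print('hose end',tri([(S,295.9,253.2),(T,198.6,226)]))
print(Ro.from_matrix(pose([0,0,0],0,30)[:3,:3]).as_matrix()[:,2])
L=pose([.40,-.30,.36],23)
plan(A,L,7);plan(L,pose([.52,-.15,.40],23),4)
E
```

```text
337.9411328148034 [[0.0, -0.962, -0.274, 0.069], [1.0, 0.0, 0.0, 0.001], [0.0, -0.274, 0.962, -0.131], [0.0, 0.0, 0.0, 1.0]]
hose end (array([0.39463666, 0.34121186, 0.08579047]), [np.float64(0.017795907650820657), np.float64(0.01779590765082085)])
[ 5.00000000e-01 -1.06057524e-16 -8.66025404e-01]
7 x [ 3.56 -1.31 -1.69 -0.01  0.    0.03] mm/row 41.5 deg 0.0 total cm [ 24.95  -9.13 -11.83]
4 x [ 4.23 -2.28 -1.    0.    0.    0.  ] mm/row 49.1 deg 0.0 total cm [16.91 -9.12 -4.  ]
```

apply_moves(steps="3.56 -1.3 -1.7 0 0 0;3.56 -1.3 -1.7 0 0 0;3.56 -1.3 -1.7 0 0 0;3.56 -1.3 -1.7 0 0 0;3.56 -1.3 -1.7 0 0 0;3.56 -1.3 -1.7 0 0 0;3.56 -1.3 -1.7 0 0 0;0 0 0 0 0 0;0 0 0 0 0 0", jaw=1)

```text
time: 1.23
ee_pos: [0.3995, -0.3008, 0.3607]
ee_rot: [-3.141, 0.001, 0.405]
contact_force: [-0.6, -0.7, 0.3]
width: 0.0855
gripper_force: 0.0
```

```bash
cat >> h.py <<'E'
import json
def snap(name):
    c=robot.camera_params('wrist');c={k:(np.array(v).tolist()) for k,v in c.items()}
    im=robot.read_camera('wrist');cv2.imwrite(f'pics/{name}.png',im);json.dump(c,open(f'pics/{name}.json','w'));return c,im
def load(name): return json.load(open(f'pics/{name}.json')),cv2.imread(f'pics/{name}.png')
E
python3 - <<'E'
from h import *
where();c,im=snap('w1');print('lid expected',proj(c,[.501,-.219,.118]))
plan(cur(),pose([.55,-.20,.36],0),6)
E
```

```text
pos [ 0.3995 -0.3008  0.3607] x [ 0.919  0.394 -0.001] y [ 0.394 -0.919 -0.001] z [-0.001  0.    -1.   ] t 1.23
lid expected (np.float64(221.72583212332168), np.float64(36.12589770535541))
6 x [ 2.86 -1.06  0.01 -0.01  0.01  3.86] mm/row 30.5 deg 3.9 total cm [17.84 -3.35  0.03]
```

apply_moves(steps="4 0 0 0 0 0;4 0 0 0 0 0;0 0 0 0 0 0;0 0 0 0 0 0")

```text
time: 1.78
ee_pos: [0.4724, -0.2699, 0.3606]
ee_rot: [-3.14, 0.002, 0.404]
contact_force: [0.8, 0.2, -0.3]
width: 0.0854
gripper_force: 0.0
```

```bash
python3 - <<'E'
from h import *
c,im=snap('w2');print('lid expected',proj(c,[.501,-.219,.118]))
plan(cur(),pose([.60,-.15,.36],23.2),4)
_,a=load('w1')
cv2.imwrite('pics/c2.png',np.hstack([cv2.resize(x[y:y+190,120:370],(400,304),interpolation=cv2.INTER_CUBIC) for x,y in((a,0),(im,40))]))
E
```

```text
lid expected (np.float64(223.55899051716867), np.float64(115.63207487809665))
4 x [ 4.11 -1.5   0.02 -0.01  0.02 -0.02] mm/row 43.8 deg 0.0 total cm [16.45 -6.02  0.08]
```

View pics/c2.png

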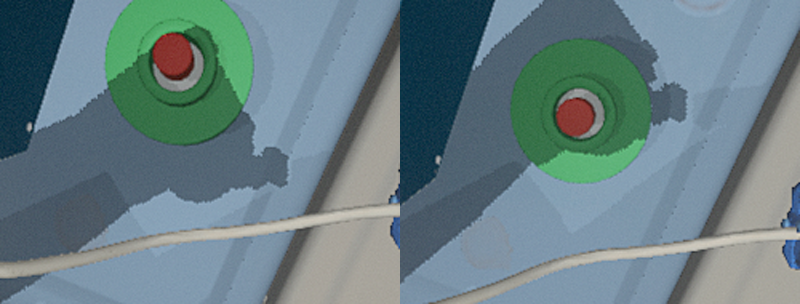

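```bash
cat >> h.py <<'E'
from scipy.optimize import least_squares
def mask(im,col):
    h=cv2.cvtColor(im,cv2.COLOR_BGR2HSV)
    if col=='red': m=((h[...,0]<8)|(h[...,0]>172))&(h[...,1]>130)&(h[...,2]>50)
    if col=='green': m=(h[...,0]>45)&(h[...,0]<80)&(h[...,1]>110)
    m=m.astype(np.uint8);n,l,s,ce=cv2.connectedComponentsWithStats(m)
    i=1+np.argmax(s[1:,4]);return (l==i).astype(np.uint8),s[i]
def cylhull(c,p,r,h):
    a=np.linspace(0,2*np.pi,60);pts=[proj(c,[p[0]+r*np.cos(t),p[1]+r*np.sin(t),p[2]+z]) for t in a for z in(0,-h)]
    return cv2.convexHull(np.array(pts,np.float32))
def cen(hull):
    m=cv2.moments(hull);return np.array([m['m10']/m['m00'],m['m01']/m['m00']])
def fitcyl(views,col,r,h,p0):
    obs=[]
    for n in views:
        c,im=load(n);m,s=mask(im,col);hu=cv2.convexHull(np.argwhere(m)[:,::-1].astype(np.float32));obs.append((c,cen(hu)));print(n,col,cen(hu),s)
    f=lambda p:np.concatenate([cen(cylhull(c,p,r,h))-o for c,o in obs])
    q=least_squares(f,p0,x_scale=.01,diff_step=1e-3);print('fit',np.round(q.x,4),'res px',np.round(q.fun,2));return q.x
E
python3 - <<'E'
from h import *
fitcyl(['w1','w2'],'red',.013,.030,[.5,-.22,.118])
fitcyl(['w2'],'green',.055,.0,[.5,-.22,.062])
# only w2 green gives under-determined z; compare at fixed z
c,im=load('w2');m,s=mask(im,'green');hu=cv2.convexHull(np.argwhere(m)[:,::-1].astype(np.float32));u=cen(hu);print(onz(c,*u,.062),onz(c,*u,.05),cv2.contourArea(hu))
print([(z,cv2.contourArea(cylhull(c,[.5,-.22,z],.055,0))) for z in(.05,.062,.07)])
plan(pose([.45,-.27,.36],23.2),pose([.45,.15,.38],101),12)
E
```

```text
w1 red [228.07250384  34.86052227] [216  21  25  29 565]
w2 red [229.21885113 112.56512945] [218 101  24  24 429]
fit [ 0.5056 -0.2231  0.1178] res px [-0.05  0.    0.05 -0.  ]
w2 green [232.52931255 108.77259991] [ 189   64   88   90 5385]
fit [ 0.5059 -0.2232  0.0613] res px [ 0. -0.]
[ 0.50772679 -0.22243119  0.062     ] [ 0.5069175  -0.22183478  0.05      ] 6126.5
[(0.05, 5980.560424711439), (0.062, 6311.908499731391), (0.07, 6548.354544241331)]
12 x [ 3.24 -1.96 -0.17  0.    0.   -6.48] mm/row 37.9 deg 6.5 total cm [ 16.55 -38.6   -2.  ]
```

```bash
python3 - <<'E'
from h import *
plan(cur(),pose([.50,.26,.36],101),12)
E
```

```text
12 x [ 4.21 -2.26  0.01 -0.01  0.   -6.49] mm/row 47.8 deg 6.5 total cm [ 23.35 -47.65   0.1 ]
```

apply_moves(steps="4.2 -2.26 0 0 0 -6.5;4.2 -2.26 0 0 0 -6.5;4.2 -2.26 0 0 0 -6.5;4.2 -2.26 0 0 0 -6.5;4.2 -2.26 0 0 0 -6.5;4.2 -2.26 0 0 0 -6.5;4.2 -2.26 0 0 0 -6.5;4.2 -2.26 0 0 0 -6.5;4.2 -2.26 0 0 0 -6.5;4.2 -2.26 0 0 0 -6.5;4.2 -2.26 0 0 0 -6.5;4.2 -2.26 0 0 0 -6.5;0 0 0 0 0 0;0 0 0 0 0 0")

```text
time: 3.58
ee_pos: [0.4993, 0.2584, 0.3616]
ee_rot: [3.141, 0.001, 1.765]
contact_force: [0.2, -0.0, -0.4]
width: 0.085
gripper_force: 0.0
```

```bash
python3 - <<'E'
from h import *
where();c,im=snap('v1');print('vial',proj(c,[.508,.373,.06]),proj(c,[.508,.373,0]),'carr',proj(c,[.497,.273,.006]))
E
```

```text
pos [0.4993 0.2584 0.3616] x [-0.193  0.981 -0.001] y [0.981 0.193 0.   ] z [ 0.001 -0.001 -1.   ] t 3.58
vial (np.float64(282.88487906468094), np.float64(56.98783554870562)) (np.float64(279.7013118343102), np.float64(61.62125248574475)) carr (np.float64(257.66929555357586), np.float64(132.92592145681826))
```

apply_moves(steps="4 0 0 0 0 0;4 0 0 0 0 0;0 0 0 0 0 0;0 0 0 0 0 0")

```text
time: 4.12
ee_pos: [0.4843, 0.3367, 0.3612]
ee_rot: [-3.141, 0.001, 1.764]
contact_force: [0.1, -0.5, -1.1]
width: 0.0854
gripper_force: 0.0
```

```bash
python3 - <<'E'
from h import *
where();c,im=snap('v2');print('vial',proj(c,[.508,.373,.06]),proj(c,[.508,.373,0]),'carr',proj(c,[.497,.273,.006]))
_,a=load('v1')
cv2.imwrite('pics/c3.png',np.hstack([cv2.resize(x,(800,600))[:, 200:600] for x in(a,im)]))
E
```

```text
pos [0.4843 0.3367 0.3612] x [-0.192  0.981 -0.001] y [ 0.981  0.192 -0.   ] z [-0.    -0.001 -1.   ] t 4.12
vial (np.float64(281.40756096142456), np.float64(124.617554787593)) (np.float64(278.5696106620348), np.float64(120.96084835636262)) carr (np.float64(257.5341451964987), np.float64(186.8255081903864))
```

View pics/c3.png

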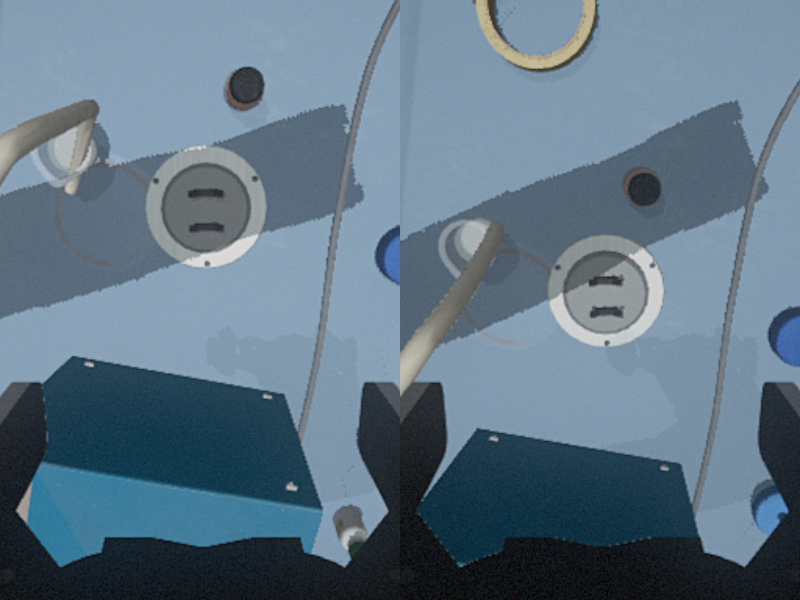

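```bash
python3 - <<'E'
from h import *
c1,a=load('v1');c2,b=load('v2');k=1/1.5625
f=lambda x,y:(x*k,y*k)
def T(n,p,q): print(n,*[np.round(x,4) for x in tri([(c1,*f(*p)),(c2,*f(*q))])])
T('cap',(446,85),(444,188.5));T('plate',(406,207),(406,291))
S1=tri([(c1,*f(406,193)),(c2,*f(406,281))])[0];S2=tri([(c1,*f(406.5,228)),(c2,*f(407,312))])[0]
print(S1,S2,(S1+S2)/2,np.degrees(np.arctan2(*(S1-S2)[1::-1])))
# edge-profile fit of plate circle: maximise radial gradient
def score(im,c,x,y,r,z):
    g=cv2.GaussianBlur(im,(0,0),1).astype(np.float32).sum(2)/3;a=np.linspace(0,2*np.pi,180)
    P=lambda rr:np.array([proj(c,[x+rr*np.cos(t),y+rr*np.sin(t),z]) for t in a],np.float32)
    s=lambda q:cv2.remap(g,q[:,:1],q[:,1:],1).ravel()
    return np.clip(s(P(r-.002))-s(P(r+.002)),-40,40).mean()
from scipy.optimize import minimize
for r,z,sg,nm in((.056,.006,1,'plate'),(.041-.004,.014,-1,'plinth top'),(.041,.010,-1,'plinth edge')):
  for c,im in((c1,a),(c2,b)):
    g=[(sg*score(im,c,.490+i*.001,.266+j*.001,r,z),.490+i*.001,.266+j*.001) for i in range(16) for j in range(16)]
    w=sorted(g)[-6:];print(nm,np.round(np.average([q[1:] for q in w],axis=0,weights=[q[0] for q in w]),4),round(w[-1][0],1))
E
```

```text
cap [0.5112 0.3778 0.0487] [0.0002 0.0002]
plate [0.5001 0.2741 0.0043] [0.0002 0.0002]
[0.49730145 0.28776134 0.02066133] [0.50419917 0.25681739 0.01493406] [0.50075031 0.27228936 0.01779769] 102.56636198263803
plate [0.499  0.2735] 28.5
plate [0.499  0.2735] 31.9
plinth top [0.4992 0.2742] 18.5
plinth top [0.5023 0.279 ] 15.3
plinth edge [0.4993 0.2732] 40.0
plinth edge [0.4995 0.274 ] 40.0
```

```bash
cat >> h.py <<'E'
def gp(G,yaw,tilt,back=0.):
    T=pose(G,yaw,tilt);T[:3,3]+=T[:3,2]*(.008-back);return T
V=np.array([.5105,.377,.030]);C=np.array([.4993,.2738,.040]);YAW=102
E
python3 - <<'E'
from h import *
plan(cur(),gp(V,YAW,45,.13),9)
E
```

```text
9 x [-1.51  0.39  2.42  0.04  5.   -0.1 ] mm/row 28.8 deg 5.0 total cm [-5.14  3.5  24.51]
```

apply_moves(steps="-1.51 0.39 2.42 0.04 5 -0.1;-1.51 0.39 2.42 0.04 5 -0.1;-1.51 0.39 2.42 0.04 5 -0.1;-1.51 0.39 2.42 0.04 5 -0.1;-1.51 0.39 2.42 0.04 5 -0.1;-1.51 0.39 2.42 0.04 5 -0.1;-1.51 0.39 2.42 0.04 5 -0.1;-1.51 0.39 2.42 0.04 5 -0.1;-1.51 0.39 2.42 0.04 5 -0.1;0 0 0 0 0 0;0 0 0 0 0 0;0 0 0 0 0 0", jaw=1, squeeze=40)

```text
time: 5.68
ee_pos: [0.529, 0.2945, 0.1187]
ee_rot: [3.136, -0.785, 1.787]
contact_force: [0.5, 0.2, 0.6]
width: 0.0856
gripper_force: 0.0
```

```bash
python3 - <<'E'
from h import *
where();print(np.round(robot.get_state()['joint_positions'],3))
plan(cur(),gp(V,YAW,45,0),6)
c,im=snap('v3');cv2.imwrite('pics/c4.png',im)
t=[proj(c,[V[0],V[1],z]) for z in(0,.04,.06)];print(t)
E
```

```text
pos [0.529  0.2945 0.1187] x [-0.152  0.691  0.707] y [0.978 0.211 0.004] z [-0.146  0.691 -0.708] t 5.67
[ 0.139  0.531 -0.316  0.792  0.782  1.468]
6 x [-0.05 -0.02  2.17  0.01  0.01  0.05] mm/row 21.8 deg 0.0 total cm [-0.28 -0.12 13.05]
[(np.float64(255.7886327365907), np.float64(205.51453847416963)), (np.float64(255.76734674260916), np.float64(181.831381982579)), (np.float64(255.75435712623755), np.float64(167.37891537185197))]
```

View pics/c4.png

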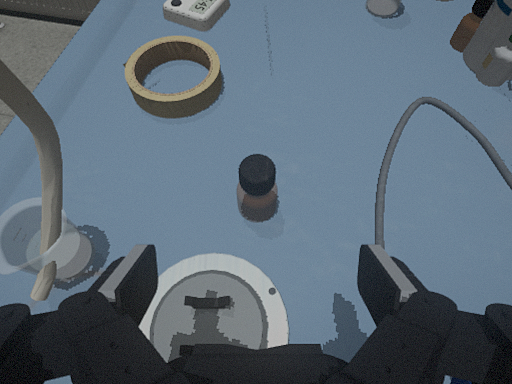

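apply_moves(steps="-0.05 0 2.2 0 0 0;-0.05 0 2.2 0 0 0;-0.05 0 2.2 0 0 0;-0.05 0 2.2 0 0 0;-0.05 0 2.1 0 0 0;-0.05 0 2.1 0 0 0;0 0 0 0 0 0;0 0 0 0 0 0")

```text
time: 6.72
ee_pos: [0.5096, 0.3822, 0.0236]
ee_rot: [3.139, -0.785, 1.785]
contact_force: [-0.1, -0.1, 1.1]
width: 0.0856
gripper_force: 0.0
```

```bash
python3 - <<'E'
from h import *
where();plan(cur(),gp(V,YAW,45,0),1);c,im=snap('v4');cv2.imwrite('pics/c5.png',im)
E
```

```text
pos [0.5096 0.3822 0.0236] x [-0.15   0.691  0.707] y [0.978 0.211 0.002] z [-0.148  0.692 -0.707] t 6.72
1 x [ 0.08 -0.02 -0.02 -0.04 -0.    0.19] mm/row 0.8 deg 0.2 total cm [ 0.08 -0.02 -0.02]
```

View pics/c5.png

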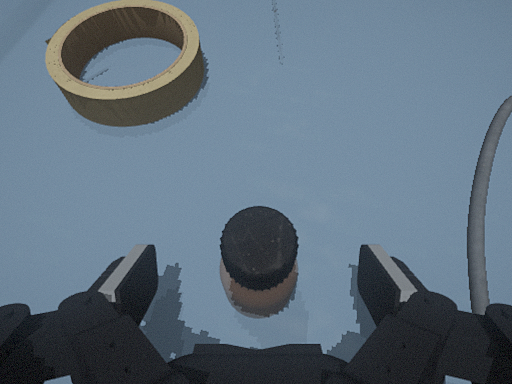

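apply_moves(steps="0 0 0 0 0 0;0 0 0 0 0 0;0 0 0 0 0 0;0 0 0 0 0 0;0 0 0 0 0 0;0 0 0 0 0 0;0 0 0 0 0 0;0 0 0 0 0 0", jaw=-1, squeeze=40)

```text
time: 7.78
ee_pos: [0.5094, 0.3821, 0.0227]
ee_rot: [3.14, -0.786, 1.783]
contact_force: [-0.2, -2.8, 4.4]
width: 0.0318
gripper_force: 39.7
```

```bash
python3 - <<'E'
from h import *
A=cur();B=A.copy();B[2,3]+=.10;plan(A,B,4)
M=gp(C+[0,0,.09],YAW,-45);D=gp(C+[0,0,.03],YAW,-45)
plan(B,M,11);plan(M,D,3)
E
```

```text
4 x [ 1.77  0.   -1.77  0.    0.    0.  ] mm/row 25.0 deg 0.0 total cm [ 7.07  0.01 -7.07]
11 x [-1.1  -0.3  -0.1   0.   -8.18  0.01] mm/row 11.4 deg 8.2 total cm [-7.62 -3.26 -7.85]
3 x [ 1.41 -0.    1.41  0.    0.    0.  ] mm/row 20.0 deg 0.0 total cm [ 4.24 -0.    4.24]
```

apply_moves(steps="1.77 0 -1.77 0 0 0;1.77 0 -1.77 0 0 0;1.77 0 -1.77 0 0 0;1.77 0 -1.77 0 0 0;-1.1 -0.3 -0.1 0 -8.18 0;-1.1 -0.3 -0.1 0 -8.18 0;-1.1 -0.3 -0.1 0 -8.18 0;-1.1 -0.3 -0.1 0 -8.18 0;-1.1 -0.3 -0.1 0 -8.18 0;-1.1 -0.3 -0.1 0 -8.18 0;-1.1 -0.3 -0.1 0 -8.18 0;-1.1 -0.3 -0.1 0 -8.18 0;-1.1 -0.3 -0.1 0 -8.18 0;-1.1 -0.3 -0.1 0 -8.18 0;-1.1 -0.3 -0.1 0 -8.18 0;0 0 0 0 0 0;0 0 0 0 0 0;0 0 0 0 0 0")

```text
time: 10.02
ee_pos: [0.5002, 0.2676, 0.1254]
ee_rot: [3.139, 0.783, 1.78]
contact_force: [0.2, -1.0, -0.3]
width: 0.032
gripper_force: 39.7
```

```bash
python3 - <<'E'
from h import *
where();print(np.round(robot.get_state()['joint_positions'],3),robot.get_state()['width'])
plan(cur(),gp(C+[0,0,.03],YAW,-45),3)
c,im=snap('v5');s=robot.read_camera('scene')
cv2.imwrite('pics/c6.png',np.hstack([im[:,:400],cv2.resize(s[170:320,190:345],(397,384),interpolation=cv2.INTER_CUBIC)]))
E
```

```text
pos [0.5002 0.2676 0.1254] x [-0.147  0.693 -0.705] y [0.978 0.209 0.002] z [ 0.149 -0.69  -0.709] t 10.03
[ 0.814  0.733  0.07   1.421 -0.621  2.343] 0.03198351551003116
3 x [ 1.45  0.01  1.43  0.04 -0.05 -0.  ] mm/row 20.3 deg 0.1 total cm [4.35 0.04 4.28]
```

View pics/c6.png

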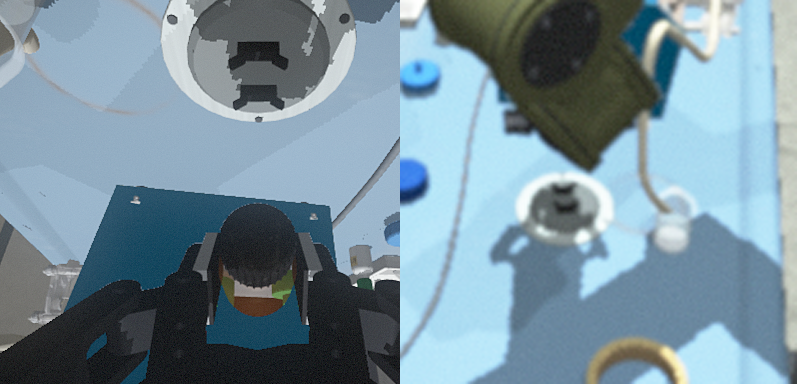

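apply_moves(steps="1.45 0 1.43 0 0 0;1.45 0 1.43 0 0 0;1.45 0 1.43 0 0 0;0.6 0 0.6 0 0 0;0.6 0 0.6 0 0 0;0.4 0 0.4 0 0 0;0.3 0 0.3 0 0 0;0 0 0 0 0 0;0 0 0 0 0 0")

```text
time: 11.25
ee_pos: [0.5005, 0.2686, 0.0373]
ee_rot: [3.139, 0.785, 1.781]
contact_force: [3.4, -0.7, 3.0]
width: 0.0322
gripper_force: 39.8
```

```bash
python3 - <<'E'
from h import *
where();plan(cur(),gp(C,YAW,-45),1);print(robot.get_state()['contact_force'])
E
```

```text
pos [0.5005 0.2686 0.0373] x [-0.148  0.692 -0.707] y [0.978 0.211 0.002] z [ 0.15  -0.691 -0.707] t 11.25
1 x [ 0.18 -0.01  0.23  0.2  -0.01  0.03] mm/row 3.0 deg 0.2 total cm [ 0.18 -0.01  0.23]
[ 3.44850389 -0.67455033  2.95232568]
```

apply_moves(steps="0.1 0 0.1 0 0 0;0.07 0 0.08 0 0 0;0 0 0 0 0 0;0 0 0 0 0 0")

```text
time: 11.75
ee_pos: [0.5006, 0.2686, 0.0371]
ee_rot: [3.138, 0.787, 1.782]
contact_force: [-0.3, -0.1, 12.9]
width: 0.0319
gripper_force: 40.9
```

apply_moves(steps="-0.1 0 -0.1 0 0 0;0 0 0 0 0 0")

```text
time: 12.0
ee_pos: [0.5006, 0.2686, 0.0372]
ee_rot: [3.138, 0.786, 1.781]
contact_force: [1.6, 0.1, 7.6]
width: 0.032
gripper_force: 40.3
```

apply_moves(steps="0 0 0 0 0 0;0 0 0 0 0 0;0 0 0 0 0 0;0 0 0 0 0 0;0 0 0 0 0 0", jaw=1)

```text
time: 12.62
ee_pos: [0.4997, 0.2684, 0.0354]
ee_rot: [-3.142, 0.785, 1.783]
contact_force: [1.5, 0.5, -0.0]
width: 0.0854
gripper_force: 0.0
```

```bash
python3 - <<'E'
from h import *
where();A=cur();B=A.copy();B[:3,3]-=A[:3,2]*.16;print(robot.get_state()['width'])
Q=pose([.47,.20,.36],YAW,0);plan(B,Q,8)
c,im=snap('v6');cv2.imwrite('pics/c7.png',im)
E
```

```text
pos [0.4997 0.2684 0.0354] x [-0.149  0.692 -0.707] y [ 0.978  0.21  -0.   ] z [ 0.149 -0.691 -0.707] t 12.62
0.08538401875075416
8 x [-3.17 -0.54 -1.5   0.01  5.62  0.02] mm/row 35.5 deg 5.6 total cm [-27.23  -4.34  -2.67]
```

View pics/c7.png

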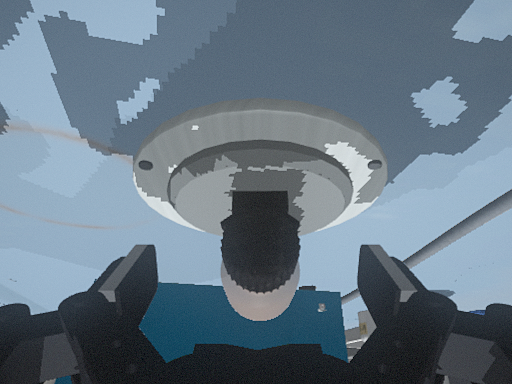

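apply_moves(steps="0 0 -2 0 0 0;0 0 -3 0 0 0;0 0 -4 0 0 0;0 0 -4 0 0 0;0 0 -3 0 0 0;-3.17 -0.54 -1.5 0 5.62 0;-3.17 -0.54 -1.5 0 5.62 0;-3.17 -0.54 -1.5 0 5.62 0;-3.17 -0.54 -1.5 0 5.62 0;-3.17 -0.54 -1.5 0 5.62 0;-3.17 -0.54 -1.5 0 5.62 0;-3.17 -0.54 -1.5 0 5.62 0;-3.17 -0.54 -1.5 0 5.62 0;0 0 0 0 0 0;0 0 0 0 0 0")

```text
time: 14.55
ee_pos: [0.47, 0.2002, 0.36]
ee_rot: [-3.142, 0.001, 1.782]
contact_force: [0.4, -0.9, 0.3]
width: 0.0851
gripper_force: 0.0
```

```bash
python3 - <<'E'
from h import *
where();c,im=snap('v7')
x0,y0=proj(c,[*C[:2],.04]);print(x0,y0)
h=np.array([np.cos(np.radians(102)),np.sin(np.radians(102)),0])
for n,s in(('cap end',.03),('cap/shoulder',.02),('foot',-.03)):print(n,np.round(proj(c,C+h*s),1))
g=im.astype(int)
for v in range(int(y0)-45,int(y0)+46,6): print(v,[tuple(g[v,u]) for u in range(int(x0)-20,int(x0)+21,10)])
plan(cur(),pose([.5056,-.2231,.25],23),12)
E
```

```text
pos [0.47   0.2002 0.36  ] x [-0.21   0.978 -0.001] y [ 0.978  0.21  -0.   ] z [ 0.    -0.001 -1.   ] t 14.55
291.72765204965003 95.94508897615846
cap end [292.4  71.2]
cap/shoulder [292.2  79.6]
foot [291.  119.7]
50 [(np.int64(189), np.int64(170), np.int64(145)), (np.int64(190), np.int64(169), np.int64(145)), (np.int64(186), np.int64(165), np.int64(140)), (np.int64(187), np.int64(166), np.int64(141)), (np.int64(185), np.int64(165), np.int64(140))]
56 [(np.int64(185), np.int64(163), np.int64(137)), (np.int64(222), np.int64(223), np.int64(226)), (np.int64(220), np.int64(220), np.int64(221)), (np.int64(225), np.int64(228), np.int64(226)), (np.int64(187), np.int64(165), np.int64(140))]
62 [(np.int64(219), np.int64(220), np.int64(222)), (np.int64(220), np.int64(220), np.int64(223)), (np.int64(219), np.int64(220), np.int64(220)), (np.int64(220), np.int64(220), np.int64(222)), (np.int64(220), np.int64(221), np.int64(223))]
68 [(np.int64(217), np.int64(219), np.int64(220)), (np.int64(129), np.int64(123), np.int64(119)), (np.int64(178), np.int64(173), np.int64(167)), (np.int64(121), np.int6
[... 2279 characters left out ...]
4(171), np.int64(169), np.int64(161)), (np.int64(166), np.int64(163), np.int64(153)), (np.int64(170), np.int64(167), np.int64(160))]
134 [(np.int64(128), np.int64(113), np.int64(94)), (np.int64(175), np.int64(173), np.int64(164)), (np.int64(159), np.int64(157), np.int64(149)), (np.int64(134), np.int64(132), np.int64(124)), (np.int64(130), np.int64(111), np.int64(96))]
140 [(np.int64(129), np.int64(115), np.int64(93)), (np.int64(129), np.int64(110), np.int64(93)), (np.int64(127), np.int64(111), np.int64(93)), (np.int64(130), np.int64(110), np.int64(93)), (np.int64(128), np.int64(110), np.int64(91))]
12 x [-3.36  1.86  0.91 -0.    0.01  6.6 ] mm/row 39.5 deg 6.6 total cm [-42.18  -5.43  10.99]
```

apply_moves(steps="-3.36 1.86 0.91 0 0 6.6;-3.36 1.86 0.91 0 0 6.6;-3.36 1.86 0.91 0 0 6.6;-3.36 1.86 0.91 0 0 6.6;-3.36 1.86 0.91 0 0 6.6;-3.36 1.86 0.91 0 0 6.6;-3.36 1.86 0.91 0 0 6.6;-3.36 1.86 0.91 0 0 6.6;-3.36 1.86 0.91 0 0 6.6;-3.36 1.86 0.91 0 0 6.6;-3.36 1.86 0.91 0 0 6.6;-3.36 1.86 0.91 0 0 6.6;0 0 0 0 0 0;0 0 0 0 0 0;0 0 0 0 0 0")

```text
time: 16.48
ee_pos: [0.5068, -0.2223, 0.2511]
ee_rot: [3.141, -0.0, 0.403]
contact_force: [0.4, -0.3, -0.1]
width: 0.0854
gripper_force: 0.0
```

```bash
python3 - <<'E'
from h import *
where();c,im=snap('w3');fitcyl(['w3'],'red',.013,.030,[.5056,-.2231,.118])
x=fitcyl(['w2','w3'],'red',.013,.030,[.5056,-.2231,.118])
x=fitcyl(['w1','w2','w3'],'red',.013,.030,[.5056,-.2231,.118])
for n in('w1','w2','w3'):
    c,im=load(n);m,s=mask(im,'red');o=cen(cv2.convexHull(np.argwhere(m)[:,::-1].astype(np.float32)))
    print(least_squares(lambda p:cen(cylhull(c,[*p,.118],.013,.03))-o,[.505,-.22],x_scale=.01,diff_step=1e-3).x)
plan(cur(),pose([.5056,-.2231,.104],23),6)
E
```

```text
pos [ 0.5068 -0.2223  0.2511] x [0.92  0.392 0.   ] y [ 0.392 -0.92   0.   ] z [ 0. -0. -1.] t 16.48
w3 red [256.44786325 183.32747253] [241 169  32  29 700]
fit [ 0.5041 -0.2239  0.1184] res px [-0.  0.]
w2 red [229.21885113 112.56512945] [218 101  24  24 429]
w3 red [256.44786325 183.32747253] [241 169  32  29 700]
fit [ 0.5061 -0.2233  0.126 ] res px [-0.24  0.1   0.18 -0.07]
w1 red [228.07250384  34.86052227] [216  21  25  29 565]
w2 red [229.21885113 112.56512945] [218 101  24  24 429]
w3 red [256.44786325 183.32747253] [241 169  32  29 700]
fit [ 0.5053 -0.2235  0.1223] res px [-0.13 -0.26 -0.01  0.65  0.11 -0.29]
[ 0.5056438  -0.22316247]
[ 0.50564391 -0.22303765]
[ 0.50402517 -0.22398197]
6 x [-0.02  0.    2.45  0.   -0.    0.01] mm/row 24.5 deg 0.0 total cm [-0.13  0.02 14.72]
```

apply_moves(steps="-0.19 0 3 0 0 0;0 0 3 0 0 0;0 0 3 0 0 0;0 0 2 0 0 0;0 0 2 0 0 0;0 0 1 0 0 0;0 0 0.7 0 0 0;0 0 0 0 0 0;0 0 0 0 0 0")

```text
time: 17.65
ee_pos: [0.5046, -0.2245, 0.1048]
ee_rot: [3.14, -0.001, 0.4]
contact_force: [-0.5, -0.1, 0.2]
width: 0.0857
gripper_force: 0.0
```

apply_moves(steps="0 0 0 0 0 0;0 0 0 0 0 0;0 0 0 0 0 0;0 0 0 0 0 0;0 0 0 0 0 0;0 0 0 0 0 0;0 0 0 0 0 0;0 0 0 0 0 0", jaw=-1, squeeze=80)

```text
time: 18.65
ee_pos: [0.504, -0.224, 0.1044]
ee_rot: [-3.141, -0.0, 0.4]
contact_force: [-1.4, 2.3, 5.4]
width: 0.0234
gripper_force: 78.7
```

apply_moves(steps="0 0 -0.5 0 0 0;0 0 -1 0 0 0;0 0 -2 0 0 0;0 0 -3 0 0 0;0 0 -4 0 0 0;0 0 -5 0 0 0;0 0 -5 0 0 0;0 0 -4 0 0 0;0 0 -1.5 0 0 0;0 0 0 0 0 0;0 0 0 0 0 0;0 0 0 0 0 0")

```text
time: 20.15
ee_pos: [0.5034, -0.2241, 0.3628]
ee_rot: [-3.14, 0.002, 0.4]
contact_force: [-0.3, -0.2, -2.8]
width: 0.0235
gripper_force: 78.8
```

```bash
python3 - <<'E'
from h import *
where();print(robot.get_state()['contact_force'],robot.get_state()['wrist_torque'])
c,im=snap('w4');A=cur()
for col in('red','green'):
    m,s=mask(im,col);print(col,s)
m,s=mask(im,'green');hu=cv2.convexHull(np.argwhere(m)[:,::-1].astype(np.float32));print(cen(hu))
# expected cover roof outline if knob axis at TCP: roof z = rim+12+50 ; rim=TCP-.102..-.104
p=A[:3,3]-[0,0,.104-.062];print('exp',cen(cylhull(c,p,.055,0)),cv2.boundingRect(cylhull(c,p,.055,0)))
plan(A,pose([.4993,.2738,.36],101),14)
E
```

```text
pos [ 0.5034 -0.2241  0.3628] x [ 0.921  0.39  -0.002] y [ 0.39  -0.921 -0.001] z [-0.002  0.001 -1.   ] t 20.15
[-0.26836588 -0.23620361 -2.8009509 ] [-0.03255764 -0.0321191  -0.02910346]
red [ 227  217   61   82 4095]
green [  157   115   198   160 19093]
[255.65409924 202.00865541]
exp [255.33603031 217.40450282] (154, 123, 203, 189)
14 x [ 3.29 -2.    0.02 -0.01  0.   -5.58] mm/row 38.5 deg 5.6 total cm [ 19.02 -46.01   0.33]
```

```bash
python3 - <<'E'
from h import *
c,im=load('w4');A=cur()
m,s=mask(im,'red');cols=[(u,np.flatnonzero(m[:,u]).min(),np.flatnonzero(m[:,u]).max()) for u in range(235,285,8)];print(cols)
h=lambda dx,z:cv2.boundingRect(cylhull(c,A[:3,3]+A[:3,0]*dx+[0,0,z+.014],.013,.030))
for dz in(-.002,0,.002):print(dz,[(dx,h(dx,dz)) for dx in(-.002,0,.002,.004)])
mg,sg=mask(im,'green');print([(u,np.flatnonzero(mg[:,u]).min()) for u in range(170,350,15)])
g=lambda dx,z:cv2.boundingRect(cylhull(c,A[:3,3]+A[:3,0]*dx+[0,0,z-.042],.055,0))
for dz in(-.004,-.002,0):print(dz,[(dx,g(dx,dz)) for dx in(0,.002,.004)])
E
```

```text
[(235, np.int64(228), np.int64(290)), (243, np.int64(221), np.int64(295)), (251, np.int64(219), np.int64(298)), (259, np.int64(218), np.int64(298)), (267, np.int64(220), np.int64(297)), (275, np.int64(225), np.int64(293)), (283, np.int64(236), np.int64(285))]
-0.002 [(-0.002, (221, 222, 67, 88)), (0, (221, 218, 67, 88)), (0.002, (221, 214, 67, 87)), (0.004, (221, 210, 67, 87))]
0 [(-0.002, (220, 224, 68, 89)), (0, (220, 219, 68, 90)), (0.002, (220, 215, 68, 89)), (0.004, (220, 211, 69, 89))]
0.002 [(-0.002, (220, 225, 69, 91)), (0, (220, 221, 69, 91)), (0.002, (220, 217, 69, 90)), (0.004, (219, 213, 70, 90))]
[(170, np.int64(168)), (185, np.int64(149)), (200, np.int64(136)), (215, np.int64(126)), (230, np.int64(120)), (245, np.int64(116)), (260, np.int64(116)), (275, np.int64(117)), (290, np.int64(123)), (305, np.int64(132)), (320, np.int64(142)), (335, np.int64(158))]
-0.004 [(0, (156, 122, 199, 186)), (0.002, (156, 118, 199, 187)), (0.004, (156, 114, 199, 188))]
-0.002 [(0, (155, 122, 201, 188)), (0.002, (155, 118, 201, 189)), (0.004, (155, 114, 201, 190))]
0 [(0, (154, 123, 203, 189)), (0.002, (154, 118, 203, 191)), (0.004, (153, 114, 204, 192))]
```

apply_moves(steps="1.5 -0.9 0 0 0 -2.5;3.2 -1.95 0 0 0 -5.4;3.2 -1.95 0 0 0 -5.4;3.2 -1.95 0 0 0 -5.4;3.2 -1.95 0 0 0 -5.4;3.2 -1.95 0 0 0 -5.4;3.2 -1.95 0 0 0 -5.4;3.2 -1.95 0 0 0 -5.4;3.2 -1.95 0 0 0 -5.4;3.2 -1.95 0 0 0 -5.4;3.2 -1.95 0 0 0 -5.4;3.2 -1.95 0 0 0 -5.4;3.2 -1.95 0 0 0 -5.4;3.2 -1.95 0 0 0 -5.4;1.5 -0.9 0 0 0 -2.5;0 0 0 0 0 0;0 0 0 0 0 0;0 0 0 0 0 0")

```text
time: 22.45
ee_pos: [0.5109, 0.2604, 0.3639]
ee_rot: [3.141, 0.001, 1.711]
contact_force: [-0.9, -0.7, -3.0]
width: 0.0234
gripper_force: 78.9
```

```bash
python3 - <<'E'
from h import *
where();plan(cur(),pose([.4996,.2723,.17],101),8)
E
```

```text
pos [0.5109 0.2604 0.3639] x [-0.14   0.99  -0.001] y [0.99 0.14 0.  ] z [ 0.    -0.001 -1.   ] t 22.45
8 x [ 0.17 -0.12  2.42  0.    0.   -0.37] mm/row 24.3 deg 0.4 total cm [ 1.35 -0.96 19.39]
```

apply_moves(steps="0.45 -0.32 0 0 0 -1;0.45 -0.32 1 0 0 -1;0.45 -0.32 3 0 0 -1;0 0 4 0 0 0;0 0 4 0 0 0;0 0 4 0 0 0;0 0 2.4 0 0 0;0 0 1 0 0 0;0 0 0 0 0 0;0 0 0 0 0 0;0 0 0 0 0 0")

```text
time: 23.82
ee_pos: [0.4995, 0.2735, 0.1713]
ee_rot: [3.139, -0.0, 1.765]
contact_force: [1.3, -0.2, -2.3]
width: 0.0239
gripper_force: 78.9
```

```bash
python3 - <<'E'
from h import *
where();plan(cur(),pose([.4996,.2723,.125],101),5)
E
```

```text
pos [0.4995 0.2735 0.1713] x [-0.193  0.981  0.   ] y [0.981 0.193 0.003] z [ 0.002  0.001 -1.   ] t 23.82
5 x [-0.02 -0.    0.93  0.03 -0.    0.03] mm/row 9.3 deg 0.0 total cm [-0.12 -0.03  4.63]
```

apply_moves(steps="-0.1 0 0.6 0 0 0;0 0 0.8 0 0 0;0 0 0.8 0 0 0;0 0 0.8 0 0 0;0 0 0.8 0 0 0;0 0 0.6 0 0 0;0 0 0.3 0 0 0;0 0 0.2 0 0 0;0 0 0 0 0 0;0 0 0 0 0 0")

```text
time: 25.08
ee_pos: [0.4991, 0.2721, 0.1213]
ee_rot: [3.141, 0.0, 1.765]
contact_force: [-0.1, -0.5, -2.8]
width: 0.0238
gripper_force: 79.0
```

apply_moves(steps="0 0 0.2 0 0 0;0 0 0.2 0 0 0;0 0 0.2 0 0 0;0 0 0 0 0 0;0 0 0 0 0 0")

```text
time: 25.7
ee_pos: [0.4989, 0.272, 0.115]
ee_rot: [3.141, 0.0, 1.765]
contact_force: [-0.4, -0.7, -1.3]
width: 0.0233
gripper_force: 79.0
```

apply_moves(steps="0 0 0.2 0 0 0;0 0 0.2 0 0 0;0 0 0 0 0 0;0 0 0 0 0 0")

```text
time: 26.2
ee_pos: [0.499, 0.272, 0.111]
ee_rot: [3.141, 0.0, 1.765]
contact_force: [0.3, 0.4, -3.0]
width: 0.0236
gripper_force: 79.0
```

apply_moves(steps="0 0 0.1 0 0 0;0 0 0.1 0 0 0;0 0 0 0 0 0;0 0 0 0 0 0")

```text
time: 26.7
ee_pos: [0.4989, 0.2721, 0.1103]
ee_rot: [3.141, -0.0, 1.765]
contact_force: [-2.8, -1.6, 5.4]
width: 0.0237
gripper_force: 79.9
```

apply_moves(steps="0 0 -0.1 0 0 0;0 0 0 0 0 0")

```text
time: 26.95
ee_pos: [0.499, 0.2721, 0.1104]
ee_rot: [3.141, 0.0, 1.765]
contact_force: [-0.4, -0.7, 3.2]
width: 0.0235
gripper_force: 79.6
```

apply_moves(steps="0 0 0 0 0 0;0 0 0 0 0 0;0 0 0 0 0 0;0 0 0 0 0 0;0 0 0 0 0 0;0 0 0 0 0 0", jaw=1)

```text
time: 27.7
ee_pos: [0.499, 0.272, 0.11]
ee_rot: [3.141, 0.0, 1.765]
contact_force: [-0.3, -0.4, -0.4]
width: 0.0856
gripper_force: 0.0
```

apply_moves(steps="0 0 -1 0 0 0;0 0 -3 0 0 0;0 0 -5 0 0 0;0 0 -5 0 0 0;-3 0 -3 0 0 0;0 0 0 0 0 0;0 0 0 0 0 0;0 0 0 0 0 0")

```text
time: 28.7
ee_pos: [0.5038, 0.2428, 0.2786]
ee_rot: [-3.139, 0.001, 1.766]
contact_force: [0.1, -0.3, -1.0]
width: 0.0853
gripper_force: 0.0
```

```bash
python3 - <<'E'
from h import *
where();c,im=snap('u1');s=robot.read_camera('scene')
fitcyl(['u1'],'red',.013,.030,[.499,.274,.124])
for n,z,r,hh,col in(('red',.124,.013,.03,'red'),('roof',.068,.055,.0,'green')):
    m,st=mask(im,col);o=cen(cv2.convexHull(np.argwhere(m)[:,::-1].astype(np.float32)))
    print(n,st,least_squares(lambda p:cen(cylhull(c,[*p,z],r,hh))-o,[.5,.27],x_scale=.01,diff_step=1e-3).x, cv2.boundingRect(cylhull(c,[.4993,.2738,z],r,hh)))
cv2.imwrite('pics/c8.png',np.hstack([im[:,70:470],cv2.resize(s[170:320,190:345],(397,384),interpolation=cv2.INTER_CUBIC)]))
E
```

```text
pos [0.5038 0.2428 0.2786] x [-0.194  0.981 -0.001] y [ 0.981  0.194 -0.003] z [-0.002 -0.001 -1.   ] t 28.7
u1 red [257.61292614 138.72064394] [243 123  30  32 720]
fit [0.4978 0.273  0.1241] res px [-0.  0.]
red [243 123  30  32 720] [0.49775977 0.27303385] (244, 121, 32, 34)
roof [ 204   76  108  110 8033] [0.49743499 0.27289432] (204, 74, 111, 112)
```

View pics/c8.png

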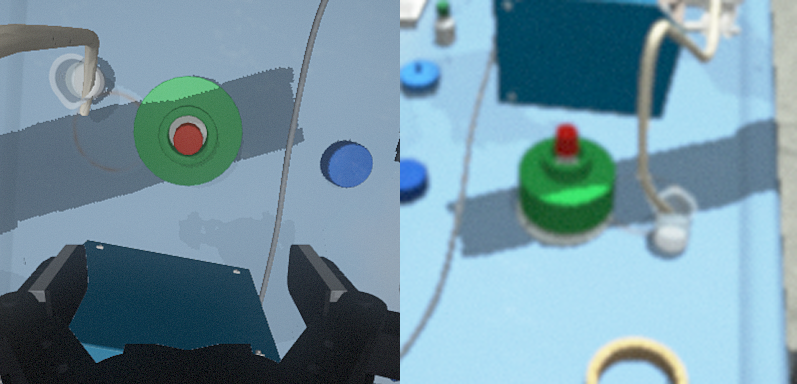

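apply_moves(steps="1.55 0 1 0 0 0;1.55 0.05 2 0 0 0;0 0 3 0 0 0;0 0 3 0 0 0;0 0 3 0 0 0;0 0 0 0 0 0;0 0 0 0 0 0")

```text
time: 29.68
ee_pos: [0.4993, 0.2739, 0.1605]
ee_rot: [3.141, 0.0, 1.766]
contact_force: [1.0, 0.0, 0.5]
width: 0.0856
gripper_force: 0.0
```

```bash
python3 - <<'E'
from h import *
where();plan(cur(),pose([.4983,.2731,.083],101.1),5)
E
```

```text
pos [0.4993 0.2739 0.1605] x [-0.194  0.981 -0.   ] y [0.981 0.194 0.001] z [ 0.001  0.    -1.   ] t 29.68
5 x [-0.01 -0.02  1.55  0.01  0.    0.01] mm/row 15.5 deg 0.0 total cm [-0.06 -0.12  7.75]
```

apply_moves(steps="-0.06 -0.12 2 0 0 0;0 0 2 0 0 0;0 0 1.5 0 0 0;0 0 1.2 0 0 0;0 0 0.6 0 0 0;0 0 0.4 0 0 0;0 0 0 0 0 0;0 0 0 0 0 0")

```text
time: 30.68
ee_pos: [0.4985, 0.2725, 0.0834]
ee_rot: [3.141, 0.0, 1.765]
contact_force: [-0.2, -0.3, 0.1]
width: 0.0853
gripper_force: 0.0
```

apply_moves(steps="0 0 0 0 0 0;0 0 0 0 0 0;0 0 0 0 0 0;0 0 0 0 0 0;0 0 0 0 0 0;0 0 0 0 0 0", jaw=-1, squeeze=50)

```text
time: 31.42
ee_pos: [0.4987, 0.2726, 0.0836]
ee_rot: [3.14, -0.0, 1.765]
contact_force: [-0.5, -0.1, 5.5]
width: 0.0535
gripper_force: 53.9
```

apply_moves(steps="0 0 -0.2 0 0 0;0 0 -0.3 0 0 0;0 0 -0.5 0 0 0;0 0 -0.5 0 0 0;0 0 0 0 0 0;0 0 0 0 0 0")

```text
time: 32.17
ee_pos: [0.4981, 0.2723, 0.098]
ee_rot: [3.141, 0.0, 1.765]
contact_force: [-0.3, -0.4, -1.6]
width: 0.0535
gripper_force: 53.2
```

apply_moves(steps="0 0 -0.5 0 0 0;0 0 -1 0 0 0;0 0 -1 0 0 0;0 0 -1 0 0 0;0 0 -1 0 0 0;0 0 -1 0 0 0;0 0 -1 0 0 0;0 0 -1 0 0 0;0 0 -1 0 0 0;0 0 -1 0 0 0;0 0 -1 0 0 0;0 0 -1 0 0 0;0 0 -1 0 0 0;0 0 -0.5 0 0 0;0 0 0 0 0 0;0 0 0 0 0 0;0 0 0 0 0 0")

```text
time: 34.3
ee_pos: [0.4979, 0.2722, 0.2276]
ee_rot: [-3.141, 0.001, 1.765]
contact_force: [-0.0, 0.3, -1.9]
width: 0.0532
gripper_force: 53.2
```

```bash
python3 - <<'E'
from h import *
where();s=robot.get_state();print(s['contact_force'],s['wrist_torque'],s['width'])
S=robot.camera_params('scene');im=robot.read_camera('scene');cv2.imwrite('pics/end.png',im)
hsv=cv2.cvtColor(im,cv2.COLOR_BGR2HSV);R=(slice(150,320),slice(200,330))
for n,m in(('red',((hsv[...,0]<8)|(hsv[...,0]>172))&(hsv[...,1]>130)),('green',(hsv[...,0]>45)&(hsv[...,0]<80)&(hsv[...,1]>110))):
    q=np.argwhere(m[R])+[150,200];print(n,len(q),q.min(0) if len(q) else '',q.max(0) if len(q) else '')
print('exp knob',cv2.boundingRect(cylhull(S,[.4985,.2735,.124],.013,.03)),'exp cover',cv2.boundingRect(cylhull(S,[.4985,.2735,.018+.05+s['ee_pos'][2]-.0836],.055,.05)))
print('exp white lid',cv2.boundingRect(cylhull(S,[.4985,.2735,.065],.048,.059)))
w=(hsv[...,1]<40)&(hsv[...,2]>120);print([(v,np.flatnonzero(w[v,230:290])[[0,-1]]+230) for v in range(225,265,5) if w[v,230:290].any()])
E
```

```text
pos [0.4979 0.2722 0.2276] x [-0.193  0.981 -0.001] y [ 0.981  0.193 -0.001] z [-0.001 -0.001 -1.   ] t 34.3
[-0.00518648  0.27489505 -1.91891777] [ 0.00293425  0.01894961 -0.04493809] 0.053218217180976246
red 35 [224 252] [230 257]
green 1395 [150 205] [222 275]
exp knob (249, 217, 10, 15) exp cover (233, 183, 43, 41)
exp white lid (237, 224, 34, 39)
[(225, array([250, 285])), (230, array([242, 285])), (235, array([239, 286])), (240, array([239, 287])), (245, array([238, 289])), (250, array([236, 289])), (255, array([236, 272])), (260, array([240, 289]))]
```

```bash
python3 -c "
from plant import robot
print(robot.job_done())"
```

```text
the job is handed in; nothing more can be done
None
```

The job was handed in at about 34 s: the vial lies in the cradle under the inner lid, which read as fully home on the plate, and the green cover is held level straight above it, its rim about 38 mm higher than the red knob's top.

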